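# Cap a housing on the assembly fixture

## Robot

A 7-joint arm with a two-finger parallel gripper is mounted at the origin on the work surface. World frame = base frame: x ahead of the robot, y to its left, z up, the work surface at z = 0. Lengths are in m, angles in rad, forces in N, time in s.
With the tool pointing down it reaches from about 0.425 to 0.875 m from the base axis. Payload 4.7 kg.
Tool frame: the origin (TCP) lies on the centre line of the jaws, within the pads' length; the fingertips stand 19 mm ahead of it and the grasp point (between the pads) is the TCP (ctrl.nose_length is the distance from the TCP to the fingertips, in m); z points along the fingers, x is the direction in which the jaws open and shut, and the axes are right-handed (so a half turn about z gives the same grasp; the last joint's range is limited). The gripper opens to 87 mm and grips with 3 to 60 N. Pads are 19 mm wide; open, the fingers measure 117 mm over their backs; the gripper's body (75 mm by 190 mm) begins 51 mm behind the grasp point.
Start: joints at [-1.333, 0.321, -0.07, 1.45, 0.023, 1.371, -0.057], TCP at [0.144, 0.634, 0.242] pointing down, gripper open.
Joint ranges: [-2.86, 2.86], [-0.3, 2.09], [-1.38, 1.24], [0.06, 2.45], [-1.56, 4.7], [0.09, 2.05], [-2.69, 2.69]. Speed limits (rad/s): [2.57, 2.57, 3.14, 3.14, 3.14, 3.14, 3.14].

## Interface

Orientations are given as a rotation vector (axis times angle).
In Python, from bench import ctrl gives the robot as it stands. The module is installed in compiled form; this text tells all that it offers.
- The arm moves only by the shell command python3 -m crank 'ROWS' [OPENING] [FORCE]. ROWS is a JSON object of lists of equal length, an entry for each row: "dp": the shift along the tool's x, y, z in cm, a list of three; "delta_rot": the turn, a rotation vector about the tool's x, y, z in rad, a list of three. In form: {"dp": [[x, y, z], ...], "delta_rot": [[rx, ry, rz], ...]}. A call has exactly 8 rows; each row shifts and turns the commanded pose from where the row before left it, along the tool's axes as they then stand; what a row does not reach is not made up. A row lasts 1/10 s, in which the tool goes at most 50 mm and 8.59 degrees, less where a joint would pass 70% of its speed; a pose out of reach is approached as far as the arm can. A call with a gripper value outside its range is refused whole. OPENING is the finger opening in cm, from 0 to 8.7, set as the call begins (- or left out, the last holds). The fingers move at their own pace and stop on an object; FORCE is the grip in N (left out, the last holds). Time passes only in rows, so rows that do not move let the fingers close, or fill a call up. It gives the time, the measured TCP pose, the force and the opening at its end, in the units of the state.
- ctrl.get_state(): the state, without advancing time (a new reading comes with each control period).
- ctrl.get_image(name): name is "scene" or "side" or "wrist"; returns the picture (480x640x3 uint8, blue, green, red); there is no depth.
- ctrl.camera_info(name): a dict with "camera_matrix" (3x3 intrinsics, pixels), "xyz" and "orientation" of the camera in the world. Camera axes: x right, y down, z forward; pixel columns grow to the right and rows downward; lengths in m; the calibration is good to about 2 mm. A picture is of the moment at which its call begins: read the wrist's pose just before it. camera_info takes no time and is no camera call; for the wrist camera it gives the pose at the moment of the call.
- ctrl.close_job(): hands the job in, once; it reports no verdict.
The state is a dict: "time": time; "joint_positions": joint angles; "qd": joint speeds; "joint_torque": joint torques, N m; "position": TCP position; "tool_rot": TCP orientation; "ft_force": force on the tool from outside, world axes, zero at the start; "torque": the same for the moment, N m; "grip_width": opening from 0.0 (shut) to 1.0 (fully open).
Only numpy, scipy, OpenCV 4.12 (cv2) and the standard library are available. Lean on these libraries where they do the work, as an engineer would, in place of code of your own. Each camera call takes 0.05 s, during which the arm holds its last target.

## Task

Make up the next part on the hand-fed assembly fixture. Push the open round housing along the base plate, in between the two low guides, until it is fully home against the back stop; then slide the end cap along the raised feed bed and off its end onto the housing, so that its spigot drops into the mouth and the cap sits flush and level all round, with the housing still home. Slide both parts without lifting or tipping them over, and leave the other things on the bench where they are.

Things in the scene. Friction and masses are not known exactly. Their poses are not given: they have to be found in the camera images.
- seat (a point): Where the housing belongs on the fixed assembly fixture: the point on the upper face of its grey base plate (12 mm thick, flat on the bench, turned up to 0.3 rad) where the centre of the housing's underside must finally be. x points to the back stop, away from the robot, y along the feed bed, z up. Places below are in these axes, in mm, heights over the plate, which spans x -160 to 70, y -140 to 210.
- stop_face (a point): Foot of the back stop's face, at x = 38, y = 0 of the seat's axes: a steel block 44 mm wide (along y), 30 mm high, 12 mm thick. A housing at home touches it.
- guide_mouth (a point): Point on the plate, midway between the two low aluminium guides, at x = -45, y = 0 of the seat's axes, where they begin to flare. Guides 15 mm high, 8 mm thick, inner faces at y = +-39.5 from x = -45 to 40 (1.5 mm of play each side of the housing); towards the robot they flare out straight to inner faces at about y = +-78 at x = -98.
- bed_end (a point): Middle of the feed bed's open delivery edge, on its upper face, at x = 0, y = 47, height 51.5 of the seat's axes: 1.5 mm above the housing's rim, 9 mm short of a housing at home. The flat bed runs from y = 47 to 207 (open there too), x -53 to 53, with side rails 9 mm high from y = 51 to 207, inner faces at x = +-44.5; its centre line passes over the seat.
- housing: The open round housing: aluminium cup, 76 mm outer diameter, 50 mm high, mouth 60 mm inner diameter (wall 8 mm), flat rim, about 0.3 kg. It stands mouth up, empty, on the base plate on the robot's side of the guides, 88 to 112 mm short of home and up to 18 mm off the centre line. Origin at its centre, half-way up (25 mm above its underside); z up.
- cap: The end cap: grey plastic disc 86 mm in diameter and 6 mm thick, and under it a round spigot 57 mm in diameter and 5 mm deep (whole cap 11 mm high, about 0.1 kg). Near the middle of the mouth its leading side dips first. It lies spigot down on the feed bed between its rails, its centre at y = 90 to 125 of the seat's axes. Origin at its centre, 5.5 mm over the bottom of the spigot; seated, it is 25.5 mm above the housing's origin. z up.
- finished_part: A finished part, closed, solid to the touch: same housing with its cap on, 86 mm across, 56 mm high, standing on the base plate outside the guides at about x = 25, y = -98 of the seat's axes. Leave it. Origin at the centre of its underside.
- slug: A plain solid steel slug 32 mm across, 30 mm high, on the base plate outside the guides at about x = -50, y = -115 of the seat's axes. Leave it. Origin at the centre of its underside.
- switch_a: A limit-switch module, white box on a black foot with a black switch on top, 80 x 54 x 75 mm, on the bench to the robot's right. Leave it. Origin at the centre of its underside.
- switch_b: Another such limit-switch module, on the bench to the right and further off. Leave it. Origin at the centre of its underside.
- switch_c: A third such limit-switch module, on the bench to the left. Leave it. Origin at the centre of its underside.
- driver: A screwdriver 190 mm long lying on the bench to the left. Leave it. Origin at its underside.
- oil: A clear oil bottle 54 mm across, 160 mm high, standing on the bench far left. Leave it. Origin at the centre of its underside.

How it is judged:
By the outcome, as a careful person would: the job done as asked, in the order asked, and still so for the second after the job is handed in, with the robot touching nothing.
It also fails if it takes over 53 s, if anything falls off the work surface, if the arm or the gripper's body presses on something with over 40 N, if the wrist force passes 120 N, or if a joint passes its speed limit or range.

## Working session

There is one attempt and no reset: what is moved stays moved. The work goes in short steps, Python scripts to look and compute and a shell command to move; the robot and the scene stay as the last step left them, time stands still between calls to the robot, and variables do not carry over. Pictures are saved under pics/ and viewed, and the job is handed in when it is done.

```bash
mkdir -p pics; ls
python3 - <<'E'
from bench import ctrl
import cv2
s=ctrl.get_state()
for k,v in s.items(): print(k,v)
print(ctrl.nose_length)
for n in ("scene","side","wrist"):
    print(n,ctrl.camera_info(n))
    cv2.imwrite(f"pics/{n}0.png",ctrl.get_image(n))
E
```

```text
pics
time 0.0
joint_positions [-1.33291596  0.32179142 -0.07008531  1.45169284  0.02261338  1.37075007
 -0.05691724]
qd [-0.00062526 -0.0007136  -0.00032782 -0.00017533  0.00057409 -0.0009289
 -0.00089096]
joint_torque [-1.03309515e-05 -4.91314960e+01 -4.04216917e-01 -3.12512612e+01
 -6.39030640e-02  4.41066083e-02  2.10506696e-04]
position [0.14418364 0.63328412 0.24047302]
tool_rot [ 2.45460247e+00  1.95875754e+00 -2.16438452e-03]
ft_force [-0.80666563  0.0201268   0.13027255]
torque [ 0.02054929 -0.01525317  0.00757865]
grip_width 1.0041036713860025
0.019
scene {'camera_matrix': array([[495.53265529,   0.        , 321.61366315],
       [  0.        , 495.53265529, 237.96428368],
       [  0.        ,   0.        ,   1.        ]]), 'xyz': array([ 0.83760843, -0.49932963,  0.98237043]), 'orientation': array([-2.50990413, -0.66688376,  0.19096385])}
side {'camera_matrix': array([[571.41041917,   0.        , 304.01084516],
       [  0.        , 571.41041917, 233.3072318 ],
       [  0.        ,   0.        ,   1.        ]]), 'xyz': array([-0.06637592, -1.09467662,  0.87304607]), 'orientation': array([-2.06763104,  0.56515851, -0.29067871])}
wrist {'camera_matrix': array([[373.06136888,   0.        , 318.20761352],
       [  0.        , 373.06136888, 248.6605702 ],
       [  0.        ,   0.        ,   1.        ]]), 'xyz': array([0.07610398, 0.64840681, 0.38499728]), 'orientation': array([2.29197624, 1.82733429, 0.23186677])}
```

View pics/scene0.png

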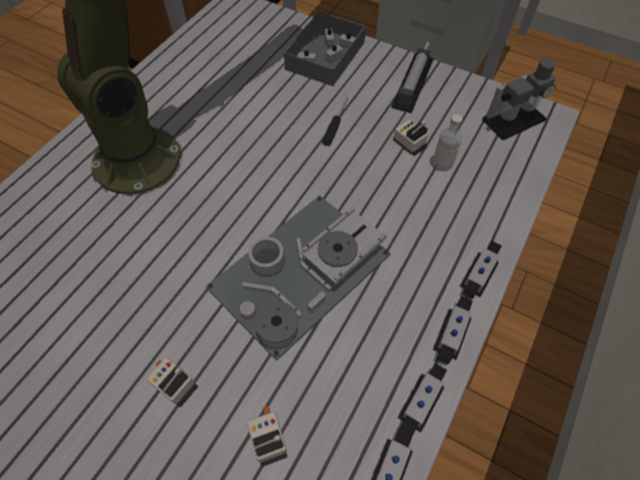

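View pics/side0.png

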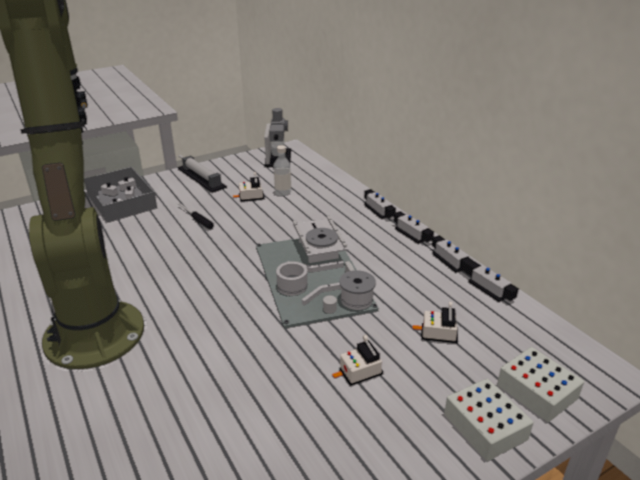

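View pics/wrist0.png

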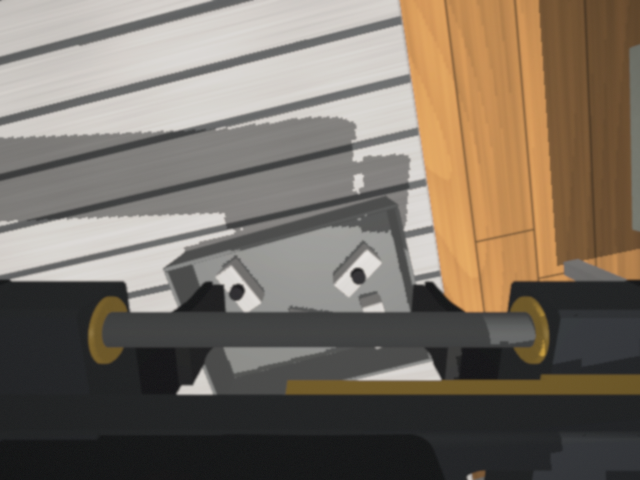

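The scene view shows the fixture near (300,270), with the housing at (266,256), the cap at (338,248), the finished part at (277,325) and the slug at (248,309). I'll zoom in before measuring.

Run:
```python
import cv2
i=cv2.imread("pics/scene0.png")[185:365,195:405]
cv2.imwrite("pics/scene0z.png",cv2.resize(i,None,fx=3.5,fy=3.2,interpolation=cv2.INTER_CUBIC)[:600,:800])
i=cv2.imread("pics/side0.png")[210:330,245:395]
cv2.imwrite("pics/side0z.png",cv2.resize(i,None,fx=5,fy=5,interpolation=cv2.INTER_CUBIC)[:600,:800])
```

```text
(no output)
```

View pics/scene0z.png

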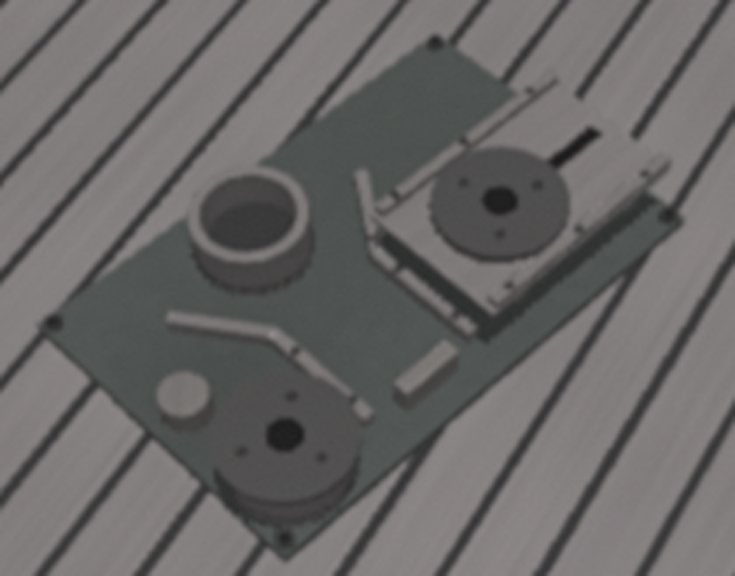

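View pics/side0z.png

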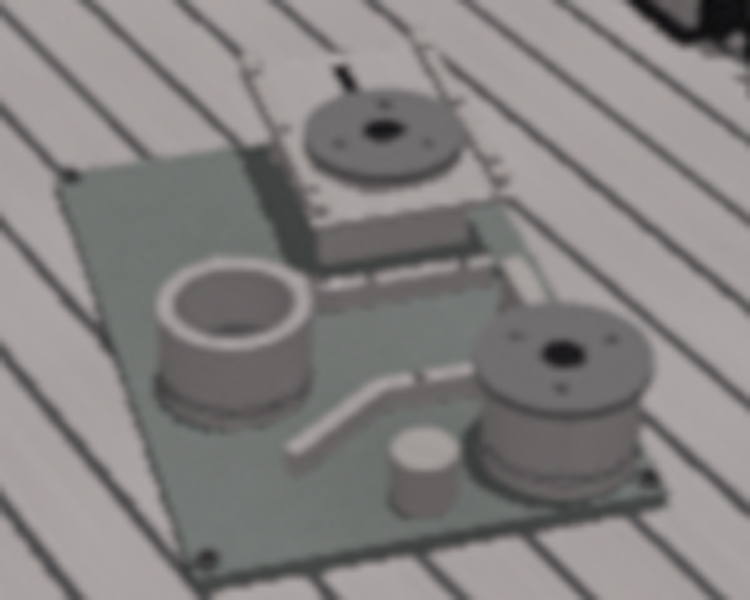

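```bash
cat > h.py <<'E'
import numpy as np, cv2
from scipy.optimize import least_squares
from scipy.spatial.transform import Rotation as R
def proj(ci,P):
    Rm=R.from_rotvec(ci["orientation"]).as_matrix()
    c=(np.atleast_2d(P)-ci["xyz"])@Rm
    K=ci["camera_matrix"]
    return (c[:,:2]/c[:,2:])*[K[0,0],K[1,1]]+K[:2,2]
def ray(ci,uv,z):
    K=ci["camera_matrix"]; Rm=R.from_rotvec(ci["orientation"]).as_matrix()
    d=Rm@np.array([(uv[0]-K[0,2])/K[0,0],(uv[1]-K[1,2])/K[1,1],1])
    return ci["xyz"]+d*(z-ci["xyz"][2])/d[2]
def seat2w(p,P):
    P=np.atleast_2d(P).astype(float)/1000
    c,s=np.cos(p[2]),np.sin(p[2])
    return np.c_[p[0]+c*P[:,0]-s*P[:,1],p[1]+s*P[:,0]+c*P[:,1],0.012+P[:,2]]
def w2seat(p,w):
    c,s=np.cos(p[2]),np.sin(p[2]); d=np.asarray(w)[:2]-p[:2]
    return 1000*np.array([c*d[0]+s*d[1],-s*d[0]+c*d[1]])
E
python3 - <<'E'
from h import *
from bench import ctrl
cs=ctrl.camera_info("scene"); cd=ctrl.camera_info("side")
zs=lambda u,v:((u+.5)/3.5+195-.5,(v+.5)/3.2+185-.5)
zd=lambda u,v:((u+.5)/5+245-.5,(v+.5)/5+210-.5)
obs=[(cs,zs(437,38),(-160,210,0)),(cs,zs(683,217),(70,210,0)),(cs,zs(287,548),(70,-140,0)),(cs,zs(42,323),(-160,-140,0)),
(cs,zs(375,215),(-53,47,51.5)),(cs,zs(487,315),(53,47,51.5)),
(cd,zd(60,183),(-160,210,0)),(cd,zd(200,570),(-160,-140,0)),(cd,zd(665,490),(70,-140,0)),(cd,zd(316,235),(-53,47,51.5))]
def f(p): return np.concatenate([(proj(c,seat2w(p,m))[0]-uv) for c,uv,m in obs])
r=least_squares(f,[0.6,0,0],loss="soft_l1"); p=r.x
print("seat",p); print(f(p).reshape(-1,2).round(1))
for n,u,v,z in [("housing",zs(249,215),zd(236,303),50),("cap",zs(500,203),zd(385,136),62.5),("fin",zs(287,435),zd(563,358),56),("slug",zs(184,393),zd(426,450),30)]:
    for c,q in((cs,u),(cd,v)):
        w=ray(c,q,.012+z/1000); print(n,w.round(4),w2seat(p,w).round(1))
E
```

```text
seat [ 0.5693901  -0.11497956 -0.27040805]
[[-0.  -1.8]
 [ 1.   0.2]
 [-1.   3.1]
 [-1.7  0. ]
 [-1.5 -0.2]
 [ 1.8 -0.1]
 [-0.7 -3.1]
 [-0.7  0.3]
 [ 1.7 -1.3]
 [ 0.2 -3.2]]
housing [ 0.4662 -0.0922  0.062 ] [-105.5   -5.6]
housing [ 0.4616 -0.0958  0.062 ] [-109.   -10.4]
cap [ 0.5989 -0.0141  0.0745] [  1.5 105.1]
cap [ 0.5921 -0.0214  0.0745] [-3.1 96.2]
fin [ 0.5731 -0.2157  0.068 ] [ 30.5 -96. ]
fin [ 0.567  -0.2214  0.068 ] [  26.1 -103.1]
slug [ 0.4976 -0.2133  0.042 ] [ -43.  -113.9]
slug [ 0.4933 -0.2186  0.042 ] [ -45.6 -120.2]
```

```bash
cat >> h.py <<'E'
P0=np.array([0.56939,-0.11498,-0.27041])
def toolR(az): # tool down, x at azimuth az
    x=np.array([np.cos(az),np.sin(az),0]); z=np.array([0,0,-1.]); return np.c_[x,np.cross(z,x),z]
E
python3 - <<'E'
from h import *
from bench import ctrl
s=ctrl.get_state(); cw=ctrl.camera_info("wrist")
Rt=R.from_rotvec(s["tool_rot"]).as_matrix(); print(Rt.round(3))
Rc=R.from_rotvec(cw["orientation"]).as_matrix()
off=Rt.T@(cw["xyz"]-s["position"]); Rrel=Rt.T@Rc
print("off",off.round(4),"Rrel",Rrel.round(3).tolist())
np.savez("rel.npz",off=off,Rrel=Rrel)
for c,uv,z in(("scene",(445,162),0),("scene",(411,140),.03),):print(ray(ctrl.camera_info(c),uv,z))
pts={"seat":(0,0,0),"hous":(-107,-8,50),"cap":(0,100,62),"c1":(-160,210,0),"c2":(70,210,0),"c3":(70,-140,0),"c4":(-160,-140,0)}
for T in([.62,-.13,.30],[.66,-.12,.3],[.7,-.12,.34]):
    Rn=toolR(1.30); ci=dict(camera_matrix=cw["camera_matrix"],xyz=np.array(T)+Rn@off,orientation=R.from_matrix(Rn@Rrel).as_rotvec())
    print(T,{k:proj(ci,seat2w(P0,v))[0].round(0).tolist() for k,v in pts.items()}, "shift cm",(100*Rt.T@(np.array(T)-s["position"])).round(1))
E
```

```text
[[ 0.222  0.975 -0.   ]
 [ 0.975 -0.222 -0.001]
 [-0.001  0.    -1.   ]]
off [-0.0007 -0.0698 -0.1444] Rrel [[1.0, -0.001, -0.001], [0.001, 0.968, 0.253], [0.001, -0.253, 0.968]]
[ 6.95653033e-01  3.89981735e-01 -1.11022302e-16]
[0.59553054 0.38830008 0.03      ]
[0.62, -0.13, 0.3] {'seat': [320.0, 167.0], 'hous': [311.0, 51.0], 'cap': [423.0, 169.0], 'c1': [525.0, 7.0], 'c2': [498.0, 227.0], 'c3': [201.0, 228.0], 'c4': [183.0, 7.0]} shift cm [-63.9  63.3  -5.8]
[0.66, -0.12, 0.3] {'seat': [302.0, 134.0], 'hous': [289.0, 8.0], 'cap': [404.0, 130.0], 'c1': [510.0, -34.0], 'c2': [484.0, 197.0], 'c3': [181.0, 197.0], 'c4': [160.0, -33.0]} shift cm [-62.   67.   -5.8]
[0.7, -0.12, 0.34] {'seat': [294.0, 101.0], 'hous': [280.0, -21.0], 'cap': [387.0, 93.0], 'c1': [486.0, -58.0], 'c2': [465.0, 162.0], 'c3': [181.0, 162.0], 'c4': [161.0, -57.0]} shift cm [-61.1  70.9  -9.8]
```

```bash
python3 -m crank '{"dp":[[-2.6,2.6,-0.2],[-2.7,2.7,-0.2],[-2.7,2.7,-0.2],[-2.7,2.7,-0.2],[-2.7,2.7,-0.2],[-2.7,2.7,-0.2],[-2.7,2.7,-0.2],[-2.7,2.7,-0.2]],"delta_rot":[[0,0,0],[0,0,0],[0,0,0],[0,0,0],[0,0,0],[0,0,0],[0,0,0],[0,0,0]]}' 3.0 20
```

```text
time: 0.95
position: [0.3068, 0.3749, 0.2575]
tool_rot: [-2.455, -1.959, 0.0]
ft_force: [1.3, 0.6, -0.5]
grip_width: 0.388
```

```bash
python3 -m crank '{"dp":[[-2.7,2.7,-0.2],[-2.7,2.7,-0.2],[-2.7,2.7,-0.2],[-2.7,2.7,-0.2],[-2.7,2.7,-0.2],[-2.7,2.7,-0.2],[-2.7,2.7,-0.2],[-2.7,2.7,-0.2]],"delta_rot":[[0,0,0],[0,0,0],[0,0,0],[0,0,0],[0,0,0],[0,0,0],[0,0,0],[0,0,0]]}' && python3 -m crank '{"dp":[[-2.7,2.6,-0.2],[-2.7,2.6,-0.2],[-2.7,2.6,-0.2],[-2.7,2.6,-0.2],[-2.7,2.6,-0.2],[-2.7,2.6,-0.2],[-2.7,2.6,-0.2],[-1.5,1.5,0]],"delta_rot":[[0,0,0.047],[0,0,0],[0,0,0],[0,0,0],[0,0,0],[0,0,0],[0,0,0],[0,0,0]]}'
python3 - <<'E'
from h import *
from bench import ctrl
ci=ctrl.camera_info("wrist"); cv2.imwrite("pics/w1.png",ctrl.get_image("wrist"))
np.savez("w1.npz",**ci); print(ctrl.get_state()["position"],ctrl.get_state()["joint_positions"].round(3),ci["xyz"])
i=cv2.imread("pics/w1.png")[0:280,160:560]
cv2.imwrite("pics/w1z.png",cv2.resize(i,None,fx=2,fy=2,interpolation=cv2.INTER_CUBIC))
E
```

```text
time: 1.75
position: [0.4693, 0.1164, 0.2736]
tool_rot: [-2.455, -1.96, -0.001]
ft_force: [0.8, -0.5, -0.6]
grip_width: 0.34
time: 2.55
position: [0.6061, -0.134, 0.2875]
tool_rot: [2.503, 1.896, -0.002]
ft_force: [-0.2, -0.6, 1.1]
grip_width: 0.349
[ 0.60654084 -0.13669289  0.28708326] [-0.41   0.286  0.732  1.482 -0.187  1.445  1.62 ] [ 0.53882039 -0.11550218  0.43186924]
```

View pics/w1z.png

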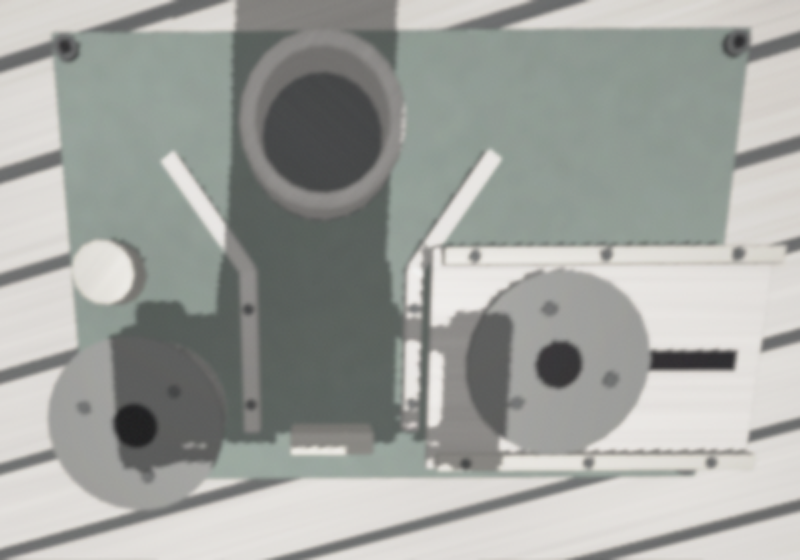

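Run:
```python
from h import *
ci=dict(np.load("w1.npz"))
zz=lambda u,v:np.array([(u+.5)/2+160-.5,(v+.5)/2-.5])
obs=[((750,28),(-160,210,0)),((53,34),(-160,-140,0)),((405,265),(-45,39.5,15)),((257,268),(-45,-39.5,15)),((404,428),(40,39.5,15)),((262,431),(40,-39.5,15)),((290,425),(38,-22,30)),((373,425),(38,22,30)),((428,247),(-53,47,51.5)),((428,468),(53,47,51.5))]
def f(p): return np.concatenate([proj(ci,seat2w(p,m))[0]-zz(*uv) for uv,m in obs])
r=least_squares(f,P0,loss="soft_l1",f_scale=1); p=r.x
print(p,f(p).reshape(-1,2).round(1).tolist()); np.save("seat.npy",p)
# circle fits by projecting circles
for n,z,rad,c in(("hous",50,38,(321,117)),("cap",62.5,43,(558.5,361.5)),("capspig",0,1,(558,363))):
    w=ray(ci,zz(*c),.012+z/1000); print(n,w.round(4),w2seat(p,w).round(1))
im=cv2.imread("pics/w1z.png")
th=np.linspace(0,2*np.pi,60)
def draw(pts,col):
    q=(proj(ci,seat2w(p,pts))-[160,0])*2+.5
    cv2.polylines(im,[q.round().astype(int)],False,col,1)
for n,z,rad,c in(("hous",50,38,(321,117)),("hous",50,30,(321,117)),("cap",62.5,43,(558.5,361.5))):
    s=w2seat(p,ray(ci,zz(*c),.012+z/1000)); draw(np.c_[s[0]+rad*np.cos(th),s[1]+rad*np.sin(th),np.full(60,z)],(0,0,255))
draw([(-160,-140,0),(-160,210,0),(70,210,0),(70,-140,0),(-160,-140,0)],(255,0,0))
for s in(1,-1): draw([(-98,78*s,15),(-45,39.5*s,15),(40,39.5*s,15)],(0,255,0))
draw([(38,-22,30),(38,22,30)],(0,255,0)); draw([(53,207,51.5),(53,47,51.5),(-53,47,51.5),(-53,207,51.5)],(0,255,255))
cv2.imwrite("pics/w1o.png",im)
```

```text
[ 0.56725908 -0.11655227 -0.26759231] [[0.9, -1.7], [-1.3, -1.4], [1.2, 1.2], [-0.9, 0.3], [-0.1, 0.8], [-1.2, -0.2], [0.2, 3.2], [0.4, 2.9], [2.4, -0.6], [-1.0, -0.5]]
hous [ 0.461  -0.0926  0.062 ] [-108.8   -5. ]
cap [ 0.5955 -0.014   0.0745] [1.000e-01 1.064e+02]
capspig [0.6061 0.0034 0.012 ] [  5.8 125.9]
```

View pics/w1o.png

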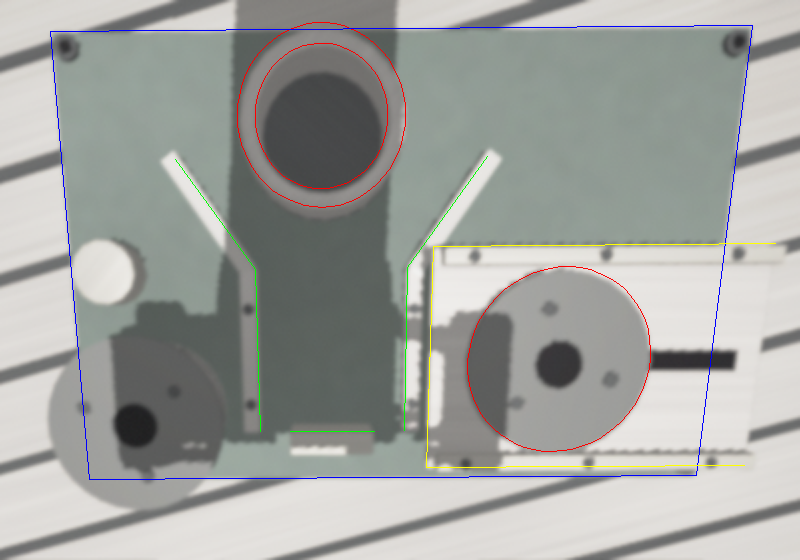

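The wrist view fits the fixture model to within about 2 mm. The housing is at seat (-107,-5) and the cap at (0,106).

Getting in behind the housing would be at the edge of the arm's reach. So I'll put the closed fingers into its mouth and push on the far wall, which also steers stably.

```bash
python3 -m crank '{"dp":[[0.1,-3.8,0],[0.1,-3.8,0],[0.1,-3.8,0],[0,-3.8,0],[0,0,4],[0,0,4],[0,0,4],[0,0,4]],"delta_rot":[[0,0,-0.007],[0,0,0],[0,0,0],[0,0,0],[0,0,0],[0,0,0],[0,0,0],[0,0,0]]}' 0 20
python3 - <<'E'
from h import *
from bench import ctrl
p=np.load("seat.npy");s=ctrl.get_state();print(s["position"],w2seat(p,s["position"]).round(1),s["grip_width"],s["ft_force"].round(1))
cv2.imwrite("pics/s2.png",ctrl.get_image("scene"))
i=cv2.imread("pics/s2.png")[185:365,195:405]
cv2.imwrite("pics/s2z.png",cv2.resize(i,None,fx=3.5,fy=3.2,interpolation=cv2.INTER_CUBIC)[:600,:800])
E
```

```text
time: 3.4
position: [0.4595, -0.0871, 0.1264]
tool_rot: [-2.494, -1.911, -0.003]
ft_force: [0.3, 0.5, -0.3]
grip_width: 0.007
[ 0.45952816 -0.08711929  0.12637901] [-1.117e+02 -1.000e-01] 0.0068288768547441194 [ 0.3  0.5 -0.3]
```

View pics/s2z.png

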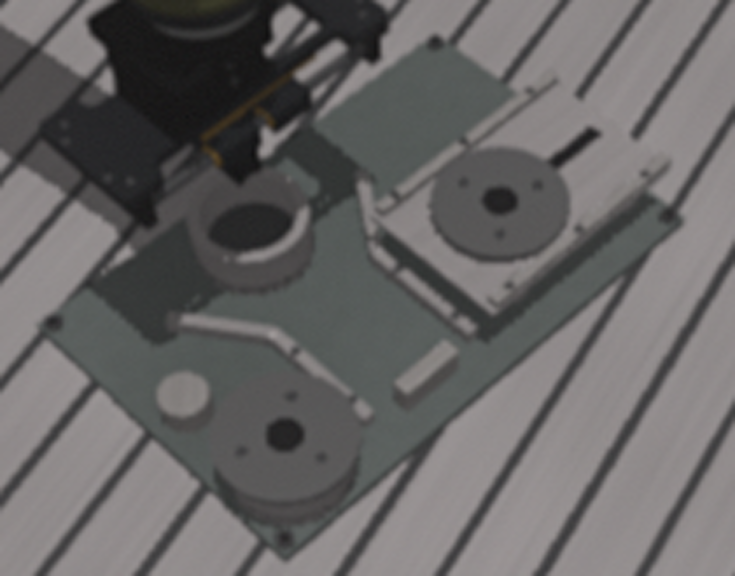

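```bash
python3 -m crank '{"dp":[[-0.5,0.6,0],[0,0,1],[0,0,1.2],[0,0,1.2],[0,0,1.2],[0,0,1.2],[0,0,1.2],[0,0,0.8]],"delta_rot":[[0,0,0],[0,0,0],[0,0,0],[0,0,0],[0,0,0],[0,0,0],[0,0,0],[0,0,0]]}'
python3 - <<'E'
from h import *
from bench import ctrl
p=np.load("seat.npy");s=ctrl.get_state();print(s["position"],w2seat(p,s["position"]).round(1),s["ft_force"].round(1))
cv2.imwrite("pics/s3.png",ctrl.get_image("scene"))
i=cv2.imread("pics/s3.png")[185:365,195:405]
cv2.imwrite("pics/s3z.png",cv2.resize(i,None,fx=3.5,fy=3.2,interpolation=cv2.INTER_CUBIC)[:600,:800])
E
```

```text
time: 4.25
position: [0.4637, -0.0941, 0.0482]
tool_rot: [-2.494, -1.91, 0.002]
ft_force: [0.5, 0.4, 0.7]
grip_width: 0.01
[ 0.46368456 -0.09406214  0.04819429] [-105.8   -5.7] [0.5 0.4 0.7]
```

View pics/s3z.png

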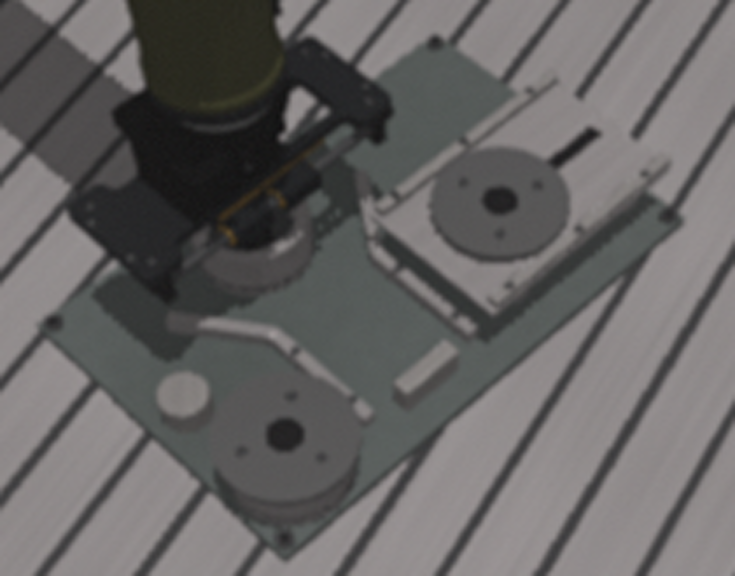

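```bash
python3 -m crank '{"dp":[[0,0.8,0],[0,0.8,0],[0.1,0.8,0],[0.1,0.8,0],[0.1,0.8,0],[0.1,0.8,0],[0.1,0.8,0],[0.1,0.8,0]],"delta_rot":[[0,0,0],[0,0,0],[0,0,0],[0,0,0],[0,0,0],[0,0,0],[0,0,0],[0,0,0]]}'
python3 - <<'E'
from h import *
from bench import ctrl
p=np.load("seat.npy");s=ctrl.get_state();print(s["position"],w2seat(p,s["position"]).round(1),s["ft_force"].round(1))
E
```

```text
time: 5.1
position: [0.5283, -0.105, 0.0496]
tool_rot: [-2.494, -1.91, -0.0]
ft_force: [-4.1, 1.5, 2.8]
grip_width: 0.002
[ 0.52830109 -0.10504712  0.04959314] [-40.6   0.8] [-4.1  1.5  2.8]
```

```bash
python3 -m crank '{"dp":[[-0.05,0.6,0],[0,0.6,0],[0,0.6,0],[0,0.6,0],[0,0.6,0],[0,0.6,0],[0,0.6,0],[0,0.4,0]],"delta_rot":[[0,0,0],[0,0,0],[0,0,0],[0,0,0],[0,0,0],[0,0,0],[0,0,0],[0,0,0]]}'
python3 - <<'E'
from h import *
from bench import ctrl
p=np.load("seat.npy");s=ctrl.get_state();print(s["position"],w2seat(p,s["position"]).round(1),s["ft_force"].round(1))
cv2.imwrite("pics/s4.png",ctrl.get_image("scene"))
i=cv2.imread("pics/s4.png")[185:365,195:405]
cv2.imwrite("pics/s4z.png",cv2.resize(i,None,fx=3.5,fy=3.2,interpolation=cv2.INTER_CUBIC)[:600,:800])
E
```

```text
time: 5.9
position: [0.5726, -0.1176, 0.0496]
tool_rot: [2.494, 1.91, 0.0]
ft_force: [-2.1, 0.6, 2.4]
grip_width: 0.005
[ 0.57260673 -0.1176395   0.04957365] [5.4 0.4] [-2.1  0.6  2.4]
```

View pics/s4z.png

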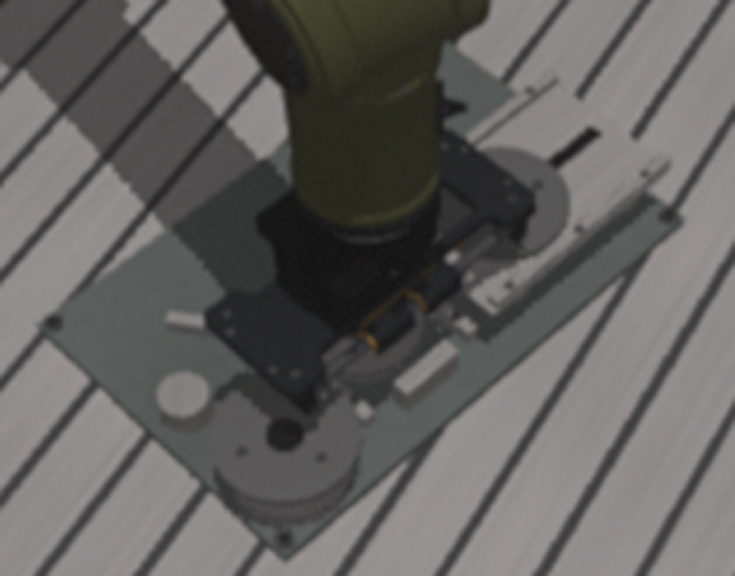

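```bash
python3 -m crank '{"dp":[[0,0.2,0],[0,0.2,0],[0,0.15,0],[0,0.15,0],[0,0.1,0],[0,0.1,0],[0,0,0],[0,0,0]],"delta_rot":[[0,0,0],[0,0,0],[0,0,0],[0,0,0],[0,0,0],[0,0,0],[0,0,0],[0,0,0]]}'
python3 - <<'E'
from h import *
from bench import ctrl
p=np.load("seat.npy");s=ctrl.get_state();print(s["position"],w2seat(p,s["position"]).round(1),s["ft_force"].round(1))
E
```

```text
time: 6.75
position: [0.5808, -0.1198, 0.0496]
tool_rot: [2.494, 1.91, 0.001]
ft_force: [-0.4, 0.1, 0.9]
grip_width: 0.008
[ 0.58079822 -0.11982106  0.04957401] [13.9  0.4] [-0.4  0.1  0.9]
```

```bash
python3 -m crank '{"dp":[[0,0.05,0],[0,0.05,0],[0,0.05,0],[0,0.05,0],[0,0.05,0],[0,0.05,0],[0,0,0],[0,0,0]],"delta_rot":[[0,0,0],[0,0,0],[0,0,0],[0,0,0],[0,0,0],[0,0,0],[0,0,0],[0,0,0]]}'
```

```text
time: 7.55
position: [0.5836, -0.1206, 0.0496]
tool_rot: [2.494, 1.91, 0.0]
ft_force: [-2.1, 0.7, 0.1]
grip_width: 0.008
```

```bash
python3 -m crank '{"dp":[[0,0.05,0],[0,0.05,0],[0,0.05,0],[0,0.05,0],[0,0,0],[0,0,0],[0,0,0],[0,0,0]],"delta_rot":[[0,0,0],[0,0,0],[0,0,0],[0,0,0],[0,0,0],[0,0,0],[0,0,0],[0,0,0]]}'
```

```text
time: 8.35
position: [0.5846, -0.1209, 0.0495]
tool_rot: [-2.493, -1.909, 0.001]
ft_force: [-5.3, 1.3, 3.0]
grip_width: 0.006
```

```bash
python3 -m crank '{"dp":[[0,0.05,0],[0,0.05,0],[0,0.05,0],[0,0.05,0],[0,0,0],[0,0,0],[0,0,0],[0,0,0]],"delta_rot":[[0,0,0],[0,0,0],[0,0,0],[0,0,0],[0,0,0],[0,0,0],[0,0,0],[0,0,0]]}'
python3 - <<'E'
from h import *
from bench import ctrl
p=np.load("seat.npy");s=ctrl.get_state();print(s["position"],w2seat(p,s["position"]).round(1),s["ft_force"].round(1),s["torque"].round(2))
E
```

```text
time: 9.15
position: [0.585, -0.1212, 0.0494]
tool_rot: [-2.491, -1.907, 0.005]
ft_force: [-9.6, 2.3, 7.1]
grip_width: 0.007
[ 0.58495966 -0.12115628  0.04937257] [18.3  0.2] [-9.6  2.3  7.1] [0.54 1.94 0.03]
```

Force climbs to 10 N with the fingers almost stationary, so the housing is against the stop. I'll back off inside the mouth, rise and look.

```bash
python3 -m crank '{"dp":[[0,-0.5,0],[0,-0.6,0],[0,-0.6,0],[0,0,0],[0,0,2],[0,0,-2],[0,0,0],[0,0,0]],"delta_rot":[[0,0,0],[0,0,0],[0,0,0],[0,0,0],[0,0,0],[0,0,0],[0,0,0],[0,0,0]]}' 2>&1 | head -0; echo skip
```

```text
skip
```

I wrote +2 cm in z in that call by mistake, and tool z points down. Checking the state before doing anything else.

Run:
```python
from h import *
from bench import ctrl
p=np.load("seat.npy");s=ctrl.get_state();print(s["time"],s["position"],w2seat(p,s["position"]).round(1),s["ft_force"].round(1),s["torque"].round(2))
```

```text
9.95 [ 0.57169896 -0.11720267  0.05018059] [4.5 0.5] [-0.  -0.8 -1. ] [ 0.06  0.01 -0.01]
```

The arm did dip for one 0.1 s row and came back, and force is now zero. Going up to check the housing.

```bash
python3 -m crank '{"dp":[[0,0,-2],[0,0,-3],[0,0,-3],[0,0,-3.5],[0,0,-4],[0,1,-4],[0,1.5,-4],[0,1,-0.5]],"delta_rot":[[0,0,0],[0,0,0],[0,0,0],[0,0,0],[0,0,0],[0,0,0],[0,0,0],[0,0,0]]}'
python3 - <<'E'
from h import *
from bench import ctrl
ci=ctrl.camera_info("wrist"); cv2.imwrite("pics/w5.png",ctrl.get_image("wrist"))
np.savez("w5.npz",**ci)
i=cv2.imread("pics/w5.png")[0:280,160:560]
cv2.imwrite("pics/w5z.png",cv2.resize(i,None,fx=2,fy=2,interpolation=cv2.INTER_CUBIC))
E
```

```text
time: 10.75
position: [0.6075, -0.1269, 0.2943]
tool_rot: [2.489, 1.908, 0.009]
ft_force: [-0.1, -0.3, 0.0]
grip_width: 0.009
```

View pics/w5z.png

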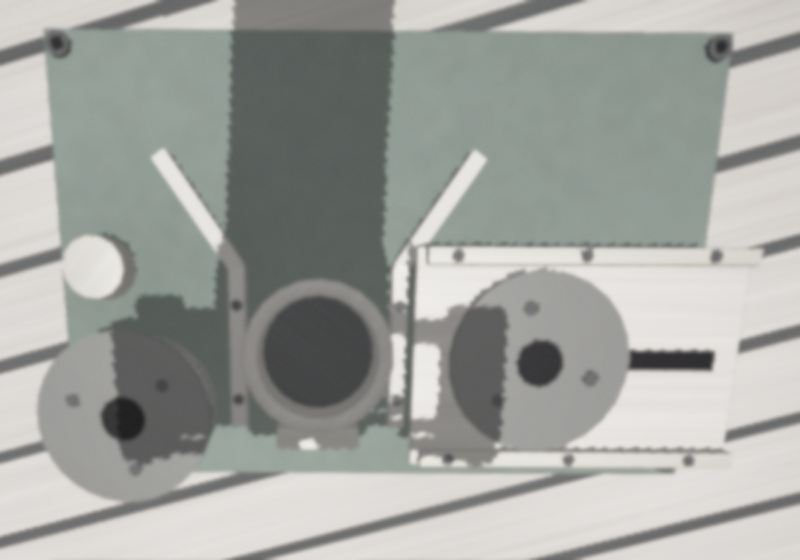

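The housing sits against the stop: the rim's lower edge at (318,427) meets the stop at (318,428), centred between the guides. The cap is unmoved at (540,361). Next I'll turn 90° and go behind the cap.

```bash
python3 - <<'E'
from h import *
ci=dict(np.load("w5.npz")); p=np.load("seat.npy")
zz=lambda u,v:np.array([(u+.5)/2+160-.5,(v+.5)/2-.5])
for n,c,z in(("housing",(319,353),50),("cap",(539,361),62.5)): print(n,w2seat(p,ray(ci,zz(*c),.012+z/1000)).round(1))
for n,c,m in(("stopL",(277,428),(38,-22,30)),("stopR",(360,428),(38,22,30)),("bedA",(412,247),(-53,47,51.5)),("bedB",(411,464),(53,47,51.5))):print(n,w2seat(p,ray(ci,zz(*c),.012+m[2]/1000)).round(1),m)
E
python3 -m crank '{"dp":[[3.4,-0.8,0],[3.4,-0.8,0],[3.4,-0.8,0],[3.4,-0.9,0],[3.5,-0.9,0],[0,0,0],[0,0,0],[0,0,0]],"delta_rot":[[0,0,0],[0,0,0],[0,0,0],[0,0,0],[0,0,0],[0,0,0.14],[0,0,0.14],[0,0,0.14]]}' 3.0 20 && python3 -m crank '{"dp":[[0,0,1],[0,0,2],[0,0,2],[0,0,2],[0,0,2],[0,0,2],[0,0,2],[0,0,2]],"delta_rot":[[0,0,0.14],[0,0,0.14],[0,0,0.14],[0,0,0.14],[0,0,0.14],[0,0,0.14],[0,0,0.14],[0,0,0.14]]}'
python3 - <<'E'
from h import *
from bench import ctrl
p=np.load("seat.npy");s=ctrl.get_state();Rt=R.from_rotvec(s["tool_rot"]).as_matrix();print(s["position"],w2seat(p,s["position"]).round(1),"az",np.arctan2(Rt[1,0],Rt[0,0]),Rt[:,2].round(3),s["joint_positions"].round(2))
E
```

```text
housing [-2.3  0.8]
cap [  0.3 106.6]
stopL [ 38.8 -21.5] (38, -22, 30)
stopR [38.7 23. ] (38, 22, 30)
bedA [-52.3  45. ] (-53, 47, 51.5)
bedB [53.6 48.3] (53, 47, 51.5)
time: 11.6
position: [0.6078, 0.0504, 0.2875]
tool_rot: [-2.84, -1.341, 0.005]
ft_force: [0.0, -1.1, 0.4]
grip_width: 0.342
time: 12.4
position: [0.6073, 0.0497, 0.137]
tool_rot: [3.118, -0.374, -0.004]
ft_force: [0.3, 0.6, 0.5]
grip_width: 0.347
[0.60732497 0.04970849 0.13695528] [ -5.3 170.9] az -0.23886118520142738 [-0.003 -0.001 -1.   ] [-0.82  0.41  0.86  1.71 -0.33  1.18 -0.1 ]
```

Run:
```python
from h import *
ci=dict(np.load("w5.npz")); p0=np.load("seat.npy")
zz=lambda u,v:np.array([(u+.5)/2+160-.5,(v+.5)/2-.5])
obs=[((277,428),(38,-22,30)),((360,428),(38,22,30)),((412,247),(-53,47,51.5)),((411,464),(53,47,51.5)),((733,33),(-160,210,0)),((44,29),(-160,-140,0)),((390,262),(-45,39.5,15)),((244,263),(-45,-39.5,15)),((248,425),(40,-39.5,15))]
# let camera shift slightly (calibration) with plate pose
f=lambda q: np.concatenate([proj(ci,seat2w(q[:3],m)+[0,0,q[3]])[0]-zz(*uv) for uv,m in obs])
r=least_squares(f,[*p0,0],loss="soft_l1"); q=r.x; print(q,f(q).reshape(-1,2).round(1).tolist())
i=cv2.imread("pics/w5.png")[130:230,270:380]; k=6
im=cv2.resize(i,None,fx=k,fy=k,interpolation=cv2.INTER_CUBIC)
th=np.linspace(0,2*np.pi,90)
def draw(pts,col):
    w=seat2w(q[:3],pts)+[0,0,q[3]]
    uv=(proj(ci,w)-[270,130]+.5)*k-.5
    cv2.polylines(im,[uv.round().astype(int)],False,col,1)
for rad in(30,38): draw(np.c_[rad*np.cos(th),rad*np.sin(th),np.full(90,50)],(0,0,255))
draw([(38,-22,30),(38,22,30),(50,22,30),(50,-22,30),(38,-22,30)],(0,255,0))
for s in(1,-1): draw([(-45,39.5*s,15),(40,39.5*s,15)],(0,255,0))
cv2.imwrite("pics/w5o.png",im)
```

```text
[ 0.56767331 -0.11612975 -0.26828775 -0.00115148] [[0.0, -0.7], [-0.6, -0.5], [2.6, -0.3], [-0.9, -0.5], [-0.0, -0.3], [-0.2, 0.1], [1.7, 2.4], [-0.1, 1.5], [-0.5, 0.3]]
```

View pics/w5o.png

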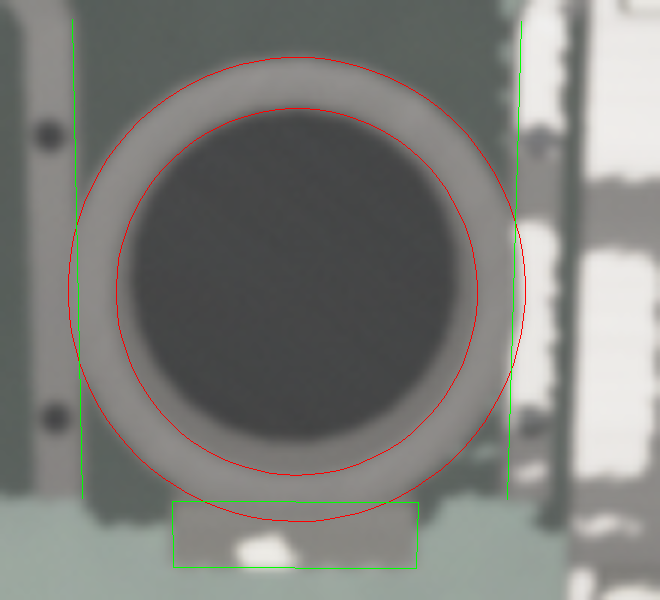

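Run:
```python
import cv2,numpy as np
g=cv2.cvtColor(cv2.imread("pics/w5.png"),cv2.COLOR_BGR2GRAY).astype(int)
print("row178",[(x,g[178,x]) for x in list(range(278,300))]); print([(x,g[178,x]) for x in range(342,362)])
print("col319",[(y,g[y,319]) for y in range(134,156)]);print([(y,g[y,319]) for y in range(198,230)])
print("col310",[(y,g[y,308]) for y in range(198,230)])
g1=cv2.imread("pics/w1.png",0).astype(int)
print("w1row58",[(x,g1[58,x]) for x in range(276,296)]);print([(x,g1[58,x]) for x in range(346,368)])
i=cv2.imread("pics/w5.png")[130:230,270:380]
i=np.clip(((i/255.)**.6*1.6-.3),0,1)*255
cv2.imwrite("pics/w5e.png",cv2.resize(i.astype(np.uint8),None,fx=6,fy=6,interpolation=cv2.INTER_CUBIC))
```

```text
row178 [(278, np.int64(135)), (279, np.int64(134)), (280, np.int64(133)), (281, np.int64(133)), (282, np.int64(136)), (283, np.int64(138)), (284, np.int64(139)), (285, np.int64(139)), (286, np.int64(139)), (287, np.int64(136)), (288, np.int64(127)), (289, np.int64(120)), (290, np.int64(111)), (291, np.int64(99)), (292, np.int64(82)), (293, np.int64(71)), (294, np.int64(69)), (295, np.int64(70)), (296, np.int64(69)), (297, np.int64(70)), (298, np.int64(69)), (299, np.int64(69))]
[(342, np.int64(70)), (343, np.int64(70)), (344, np.int64(72)), (345, np.int64(81)), (346, np.int64(97)), (347, np.int64(111)), (348, np.int64(118)), (349, np.int64(125)), (350, np.int64(132)), (351, np.int64(136)), (352, np.int64(137)), (353, np.int64(137)), (354, np.int64(140)), (355, np.int64(151)), (356, np.int64(184)), (357, np.int64(218)), (358, np.int64(229)), (359, np.int64(231)), (360, np.int64(228)), (361, np.int64(218))]
col319 [(134, np.int64(94)), (135, np.int64(94)), (136, np.int64(95)), (137, np.int64(96)), (138, np.int64(101)), (139, np.int64(116)), (140, np.int64(134)), (141, np.int64(142)), (
[... 1930 characters left out ...]
), (286, np.int64(138)), (287, np.int64(131)), (288, np.int64(122)), (289, np.int64(116)), (290, np.int64(114)), (291, np.int64(109)), (292, np.int64(100)), (293, np.int64(86)), (294, np.int64(76)), (295, np.int64(72))]
[(346, np.int64(70)), (347, np.int64(72)), (348, np.int64(80)), (349, np.int64(93)), (350, np.int64(105)), (351, np.int64(112)), (352, np.int64(113)), (353, np.int64(116)), (354, np.int64(123)), (355, np.int64(130)), (356, np.int64(136)), (357, np.int64(139)), (358, np.int64(139)), (359, np.int64(142)), (360, np.int64(149)), (361, np.int64(161)), (362, np.int64(166)), (363, np.int64(160)), (364, np.int64(155)), (365, np.int64(153)), (366, np.int64(153)), (367, np.int64(152))]
```

View pics/w5e.png

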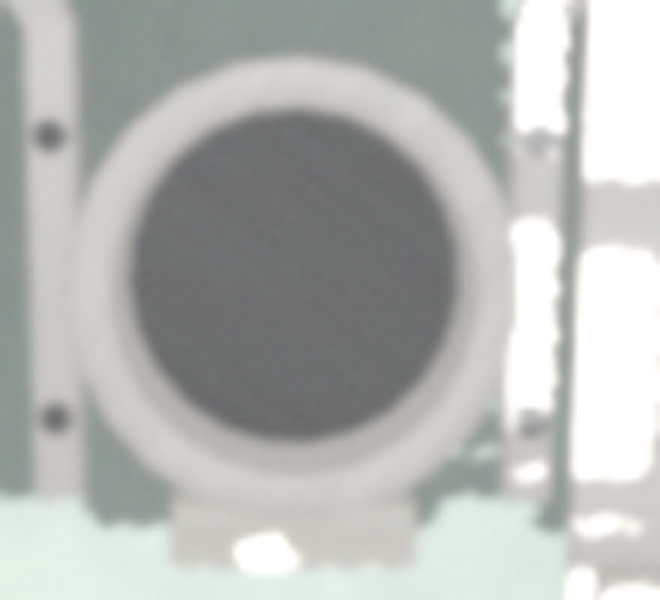

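Inner rim edges measured by intensity (columns 288.5–349, rows 147.3–208.5) match the model circle for a housing at home to within 0.6 px. The housing is home. Now down behind the cap.

```bash
python3 - <<'E'
import numpy as np; np.save("seat.npy",np.array([0.5676,-0.1162,-0.268]))
E
python3 -m crank '{"dp":[[0.5,0,0],[0,0,0.8],[0,0,0.8],[0,0,0.8],[0,0,0.8],[0,0,0.8],[0,0,0.5],[0,0,0.2]],"delta_rot":[[0,0,0.029],[0,0,0],[0,0,0],[0,0,0],[0,0,0],[0,0,0],[0,0,0],[0,0,0]]}' 3.0 20
python3 - <<'E'
from h import *
from bench import ctrl
p=np.load("seat.npy");s=ctrl.get_state();Rt=R.from_rotvec(s["tool_rot"]).as_matrix();print(s["position"],w2seat(p,s["position"]).round(1),"az",np.arctan2(Rt[1,0],Rt[0,0]),Rt[:,2].round(3),s["ft_force"].round(1))
E
```

```text
time: 13.2
position: [0.6133, 0.0485, 0.0919]
tool_rot: [3.114, -0.41, -0.001]
ft_force: [-0.4, -0.2, -0.0]
grip_width: 0.342
[0.61328573 0.04852477 0.09185338] [  0.4 170.9] az -0.2618753363595755 [-0.001 -0.    -1.   ] [-0.4 -0.2 -0. ]
```

```bash
python3 -m crank '{"dp":[[0,0,0.3],[0,0,0.3],[0,0,0.1],[0,0,0.1],[0,0,0.1],[0,0,0],[0,0,0],[0,0,0]],"delta_rot":[[0,0,0],[0,0,0],[0,0,0],[0,0,0],[0,0,0],[0,0,0],[0,0,0],[0,0,0]]}'
```

```text
time: 14.0
position: [0.6137, 0.0486, 0.0837]
tool_rot: [-3.115, 0.41, -0.0]
ft_force: [0.3, -0.1, -0.2]
grip_width: 0.342
```

```bash
python3 -m crank '{"dp":[[0,0,0.1],[0,0,0.1],[0,0,0.05],[0,0,0],[0,0,0],[0,0,0],[0,0,0],[0,0,0]],"delta_rot":[[0,0,0],[0,0,0],[0,0,0],[0,0,0],[0,0,0],[0,0,0],[0,0,0],[0,0,0]]}'
```

```text
time: 14.8
position: [0.6139, 0.0485, 0.083]
tool_rot: [-3.113, 0.41, -0.0]
ft_force: [-4.6, 0.3, 12.1]
grip_width: 0.342
```

The bed is touched at TCP z = 0.0833 with 12 N. I'll rise about 2.5 mm above it and start pushing.

```bash
python3 -m crank '{"dp":[[0,0,-0.45],[0,0,0],[0,0.4,0],[0,0.6,0],[0,0.6,0],[0,0.6,0],[0,0.6,0],[0,0.6,0]],"delta_rot":[[0,0,0.006],[0,0,0],[0,0,0],[0,0,0],[0,0,0],[0,0,0],[0,0,0],[0,0,0]]}'
python3 - <<'E'
from h import *
from bench import ctrl
p=np.load("seat.npy");s=ctrl.get_state();Rt=R.from_rotvec(s["tool_rot"]).as_matrix();print(s["position"],w2seat(p,s["position"]).round(1),"az",np.arctan2(Rt[1,0],Rt[0,0]),Rt[:,2].round(3),s["ft_force"].round(1))
E
```

```text
time: 15.6
position: [0.6044, 0.0152, 0.0855]
tool_rot: [-3.113, 0.42, 0.0]
ft_force: [0.2, -0.5, 0.1]
grip_width: 0.347
[0.60444623 0.01516606 0.08553469] [  0.7 136.4] az -0.26828819826910194 [-0.  0. -1.] [ 0.2 -0.5  0.1]
```

```bash
python3 -m crank '{"dp":[[0,0.5,0],[0,0.6,0],[0,0.6,0],[0,0.6,0],[0,0.6,0],[0,0.6,0],[0,0.5,0],[0,0.3,0]],"delta_rot":[[0,0,0],[0,0,0],[0,0,0],[0,0,0],[0,0,0],[0,0,0],[0,0,0],[0,0,0]]}'
python3 - <<'E'
from h import *
from bench import ctrl
p=np.load("seat.npy");s=ctrl.get_state();print(s["position"],w2seat(p,s["position"]).round(1),s["ft_force"].round(1))
cv2.imwrite("pics/s6.png",ctrl.get_image("scene"));cv2.imwrite("pics/d6.png",ctrl.get_image("side"))
a=cv2.resize(cv2.imread("pics/s6.png")[200:350,225:405],None,fx=2.2,fy=2.2,interpolation=cv2.INTER_CUBIC)
b=cv2.resize(cv2.imread("pics/d6.png")[205:325,245:389],None,fx=2.75,fy=2.75,interpolation=cv2.INTER_CUBIC)
cv2.imwrite("pics/c6.png",np.hstack([a[:330],b[:330]]))
E
```

```text
time: 16.4
position: [0.5932, -0.0263, 0.0857]
tool_rot: [-3.113, 0.42, -0.0]
ft_force: [0.1, 1.0, -0.1]
grip_width: 0.344
[ 0.59319236 -0.02628095  0.08568326] [ 0.9 93.5] [ 0.1  1.  -0.1]
```

View pics/c6.png

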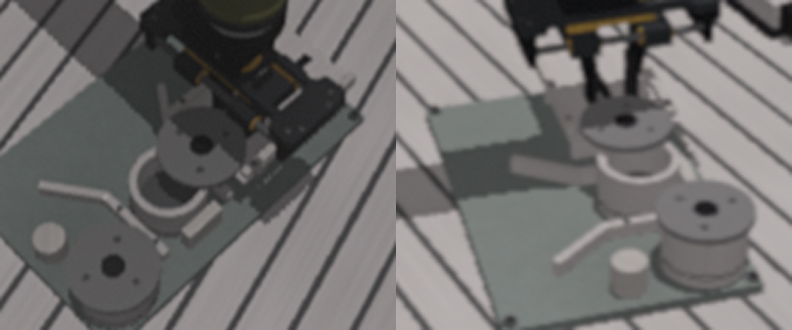

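The left (scene) view shows the cap at (202,145) riding over the near half of the mouth. The right (side) view shows it level, with both fingers behind it at (590–635,85). I'll carry on more slowly.

```bash
python3 -m crank '{"dp":[[-0.05,0.4,0],[0,0.4,0],[0,0.4,0],[0,0.4,0],[0,0.4,0],[0,0.4,0],[0,0.3,0],[0,0.2,0]],"delta_rot":[[0,0,0],[0,0,0],[0,0,0],[0,0,0],[0,0,0],[0,0,0],[0,0,0],[0,0,0]]}'
python3 - <<'E'
from h import *
from bench import ctrl
p=np.load("seat.npy");s=ctrl.get_state();print(s["position"],w2seat(p,s["position"]).round(1),s["ft_force"].round(1))
E
```

```text
time: 17.3
position: [0.585, -0.0539, 0.0856]
tool_rot: [-3.113, 0.42, -0.0]
ft_force: [-0.1, 0.0, 0.3]
grip_width: 0.347
[ 0.58503844 -0.05393546  0.08563864] [ 0.3 64.7] [-0.1  0.   0.3]
```

```bash
python3 -m crank '{"dp":[[0,0.2,0],[0,0.2,0],[0,0.2,0],[0,0.15,0],[0,0.15,0],[0,0.1,0],[0,0.1,0],[0,0.1,0]],"delta_rot":[[0,0,0],[0,0,0],[0,0,0],[0,0,0],[0,0,0],[0,0,0],[0,0,0],[0,0,0]]}'
python3 - <<'E'
from h import *
from bench import ctrl
p=np.load("seat.npy");s=ctrl.get_state();print(s["position"],w2seat(p,s["position"]).round(1),s["ft_force"].round(1))
cv2.imwrite("pics/s7.png",ctrl.get_image("scene"));cv2.imwrite("pics/d7.png",ctrl.get_image("side"))
a=cv2.resize(cv2.imread("pics/s7.png")[230:320,250:350],None,fx=4,fy=4,interpolation=cv2.INTER_CUBIC)
b=cv2.resize(cv2.imread("pics/d7.png")[230:320,290:390],None,fx=4,fy=4,interpolation=cv2.INTER_CUBIC)
cv2.imwrite("pics/c7.png",np.hstack([a,b]))
E
```

```text
time: 18.1
position: [0.5819, -0.0652, 0.0855]
tool_rot: [-3.113, 0.42, 0.0]
ft_force: [-0.5, -0.4, -0.2]
grip_width: 0.346
[ 0.58187133 -0.06515389  0.08554044] [ 0.2 53. ] [-0.5 -0.4 -0.2]
```

View pics/c7.png

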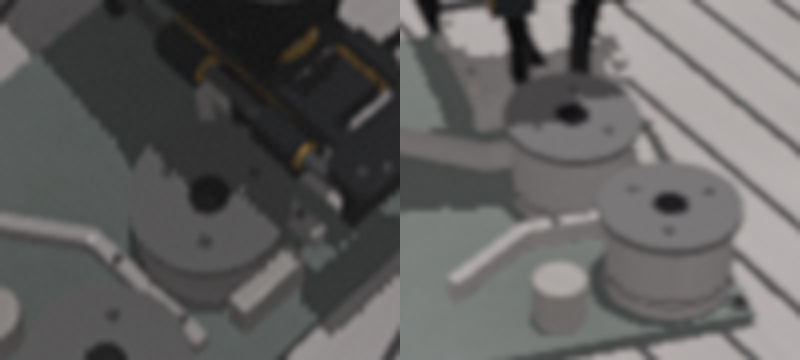

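```bash
python3 -m crank '{"dp":[[0,0.06,0],[0,0.06,0],[0,0.06,0],[0,0.06,0],[0,0.06,0],[0,0.0,0],[0,0,0],[0,0,0]],"delta_rot":[[0,0,0],[0,0,0],[0,0,0],[0,0,0],[0,0,0],[0,0,0],[0,0,0],[0,0,0]]}'
python3 - <<'E'
from h import *
from bench import ctrl
p=np.load("seat.npy");s=ctrl.get_state();print(s["position"],w2seat(p,s["position"]).round(1),s["ft_force"].round(1))
cv2.imwrite("pics/d8.png",ctrl.get_image("side"))
cv2.imwrite("pics/c8.png",cv2.resize(cv2.imread("pics/d8.png")[230:320,290:390],None,fx=6,fy=6,interpolation=cv2.INTER_CUBIC))
E
```

```text
time: 19.0
position: [0.5812, -0.068, 0.0856]
tool_rot: [-3.113, 0.42, -0.0]
ft_force: [0.1, -0.1, 0.8]
grip_width: 0.345
[ 0.5811627  -0.06796821  0.08558937] [ 0.3 50.1] [ 0.1 -0.1  0.8]
```

View pics/c8.png

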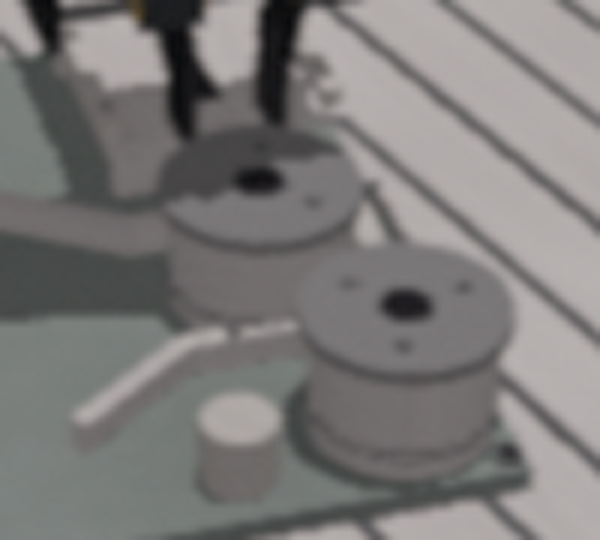

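```bash
python3 -m crank '{"dp":[[0,0.05,0],[0,0.05,0],[0,0.05,0],[0,0.05,0],[0,0.0,0],[0,0.0,0],[0,0,0],[0,0,0]],"delta_rot":[[0,0,0],[0,0,0],[0,0,0],[0,0,0],[0,0,0],[0,0,0],[0,0,0],[0,0,0]]}'
```

```text
time: 19.85
position: [0.5807, -0.0695, 0.0856]
tool_rot: [-3.113, 0.419, -0.0]
ft_force: [-0.3, 3.6, 0.1]
grip_width: 0.343
```

Side force is now 3.6 N, so the spigot is probably in and bearing on the mouth. I'll retreat and look from above.

```bash
python3 -m crank '{"dp":[[0,-0.6,0],[0,-1.5,0],[0,-2,-2],[0,-2,-3],[0,-2,-3],[0,0,-3],[0,0,0],[0,0,0]],"delta_rot":[[0,0,0],[0,0,0],[0,0,0],[0,0,0],[0,0,0],[0,0,0],[0,0,0],[0,0,0]]}'
python3 - <<'E'
from h import *
from bench import ctrl
ci=ctrl.camera_info("wrist"); cv2.imwrite("pics/w9.png",ctrl.get_image("wrist")); np.savez("w9.npz",**ci)
p=np.load("seat.npy");print(w2seat(p,ctrl.get_state()["position"]),proj(ci,seat2w(p,[(0,0,50),(0,47,51.5)])))
cv2.imwrite("pics/s9.png",ctrl.get_image("scene"));cv2.imwrite("pics/d9.png",ctrl.get_image("side"))
a=cv2.resize(cv2.imread("pics/s9.png")[230:320,250:350],None,fx=4,fy=4,interpolation=cv2.INTER_CUBIC)
b=cv2.resize(cv2.imread("pics/d9.png")[230:320,290:390],None,fx=4,fy=4,interpolation=cv2.INTER_CUBIC)
cv2.imwrite("pics/c9.png",np.hstack([a,b]))
E
```

```text
time: 20.65
position: [0.6023, 0.0087, 0.1959]
tool_rot: [-3.114, 0.419, -0.002]
ft_force: [-1.4, -0.3, -1.4]
grip_width: 0.342
[ -0.1998464  129.23971987] [[318.76826688 389.8745897 ]
 [318.76280455 341.01023436]]
```

View pics/c9.png

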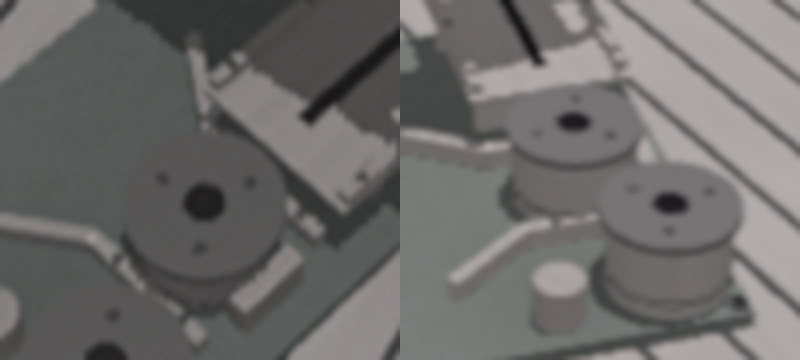

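View pics/w9.png

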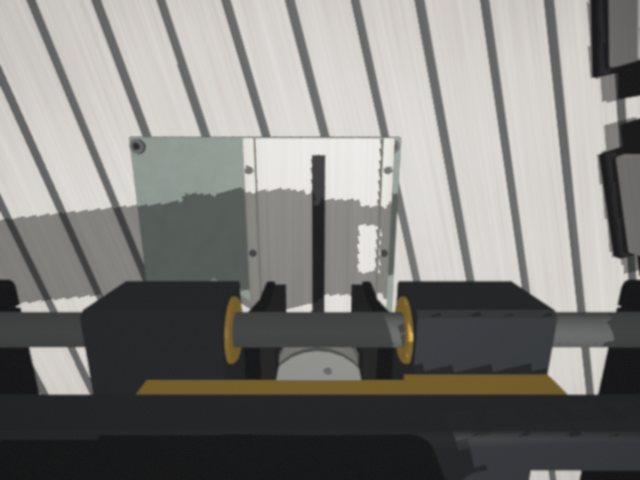

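The scene and side views show the cap centred on the housing at (205,200) and (572,122), and it looks level. I'll check seating by lightly touching the top near its trailing and leading sides; flush means contact at TCP z of about 0.088.

```bash
python3 -m crank '{"dp":[[0,3,0],[0,3,0],[0,3,0],[0,2.7,1.5],[0,0,3],[0,0,3],[0,0,2],[0,0,0]],"delta_rot":[[0,0,0],[0,0,0],[0,0,0],[0,0,0],[0,0,0],[0,0,0],[0,0,0],[0,0,0]]}'
python3 -m crank '{"dp":[[0,0,0.3],[0,0,0.3],[0,0,0.2],[0,0,0.1],[0,0,0],[0,0,0],[0,0,0],[0,0,0]],"delta_rot":[[0,0,0],[0,0,0],[0,0,0],[0,0,0],[0,0,0],[0,0,0],[0,0,0],[0,0,0]]}'
python3 - <<'E'
from h import *
from bench import ctrl
p=np.load("seat.npy");s=ctrl.get_state();print(s["position"],w2seat(p,s["position"]).round(1),s["ft_force"].round(1),s["torque"].round(2))
E
```

```text
time: 21.6
position: [0.5679, -0.1044, 0.0967]
tool_rot: [3.112, -0.421, -0.012]
ft_force: [0.0, 0.4, 0.3]
grip_width: 0.347
time: 22.4
position: [0.5712, -0.1046, 0.0917]
tool_rot: [-3.113, 0.42, -0.001]
ft_force: [0.5, 0.1, 0.6]
grip_width: 0.345
[ 0.571169   -0.1046163   0.09172627] [ 0.4 12.1] [0.5 0.1 0.6] [-0.08  0.1   0.03]
```

```bash
python3 -m crank '{"dp":[[0,0,0.15],[0,0,0.1],[0,0,0.1],[0,0,0.05],[0,0,0.05],[0,0,0],[0,0,0],[0,0,0]],"delta_rot":[[0,0,0],[0,0,0],[0,0,0],[0,0,0],[0,0,0],[0,0,0],[0,0,0],[0,0,0]]}'
```

```text
time: 23.2
position: [0.571, -0.1046, 0.0875]
tool_rot: [-3.113, 0.42, 0.0]
ft_force: [-1.7, 0.7, 5.6]
grip_width: 0.343
```

```bash
python3 -m crank '{"dp":[[0,0,0.05],[0,0,0.05],[0,0,0],[0,0,-0.3],[0,0,-0.5],[0,1.4,0],[0,1.4,0],[0,0,0]],"delta_rot":[[0,0,0],[0,0,0],[0,0,0],[0,0,0],[0,0,0],[0,0,0],[0,0,0],[0,0,0]]}'
python3 -m crank '{"dp":[[0,0,0.3],[0,0,0.2],[0,0,0.1],[0,0,0.1],[0,0,0.05],[0,0,0],[0,0,0],[0,0,0]],"delta_rot":[[0,0,0],[0,0,0],[0,0,0],[0,0,0],[0,0,0],[0,0,0],[0,0,0],[0,0,0]]}'
python3 - <<'E'
from h import *
from bench import ctrl
p=np.load("seat.npy");s=ctrl.get_state();print(s["position"],w2seat(p,s["position"]).round(1),s["ft_force"].round(1),s["torque"].round(2))
E
```

```text
time: 24.0
position: [0.5622, -0.1356, 0.0941]
tool_rot: [3.111, -0.427, -0.0]
ft_force: [-0.2, -0.3, 0.6]
grip_width: 0.345
time: 24.8
position: [0.5636, -0.1311, 0.0875]
tool_rot: [-3.112, 0.418, 0.001]
ft_force: [-4.9, 0.3, 9.4]
grip_width: 0.346
[ 0.56355892 -0.13105899  0.08745078] [  0.  -15.4] [-4.9  0.3  9.4] [0.16 0.89 0.03]
```

Contact is at z = 0.0875 on both the trailing and leading sides, so the cap is level and flush. I'll rise straight up and do a last look from the wrist camera.

```bash
python3 -m crank '{"dp":[[0,0,-1],[0,0,-2],[0,0,-3],[0,0,-4],[0,1.5,-4],[0,2,-4],[0,1,-2.5],[0,0,0]],"delta_rot":[[0,0,0],[0,0,0],[0,0,0],[0,0,0],[0,0,0],[0,0,0],[0,0,0],[0,0,0]]}'
python3 -m crank '{"dp":[[0,0,0],[0,0,0],[0,0,0],[0,0,0],[0,0,0],[0,0,0],[0,0,0],[0,0,0]],"delta_rot":[[0,0,0],[0,0,0],[0,0,0],[0,0,0],[0,0,0],[0,0,0],[0,0,0],[0,0,0]]}'
python3 - <<'E'
from h import *
from bench import ctrl
ci=ctrl.camera_info("wrist"); im=ctrl.get_image("wrist"); cv2.imwrite("pics/w10.png",im); np.savez("w10.npz",**ci)
p=np.load("seat.npy")
c=proj(ci,seat2w(p,(0,0,56)))[0]; print(c)
k=4; o=np.array([int(c[0])-100,max(0,int(c[1])-75)])
im=cv2.resize(im[o[1]:o[1]+150,o[0]:o[0]+200],None,fx=k,fy=k,interpolation=cv2.INTER_CUBIC)
th=np.linspace(0,2*np.pi,90)
def draw(pts,col):
    cv2.polylines(im,[((proj(ci,seat2w(p,pts))-o+.5)*k-.5).round().astype(int)],False,col,1)
draw(np.c_[43*np.cos(th),43*np.sin(th),np.full(90,56)],(0,0,255))
draw([(38,-22,30),(38,22,30),(50,22,30),(50,-22,30)],(0,255,0)); draw([(-53,47,51.5),(53,47,51.5)],(0,255,255))
for s in(1,-1): draw([(-98,78*s,15),(-45,39.5*s,15),(40,39.5*s,15)],(0,255,0))
cv2.imwrite("pics/w10o.png",im)
cv2.imwrite("pics/s10.png",ctrl.get_image("scene"));cv2.imwrite("pics/d10.png",ctrl.get_image("side"))
E
```

```text
time: 25.6
position: [0.5528, -0.1782, 0.2961]
tool_rot: [3.112, -0.425, 0.012]
ft_force: [-0.5, -1.1, -0.2]
grip_width: 0.339
time: 26.4
position: [0.5517, -0.1751, 0.2916]
tool_rot: [-3.113, 0.42, -0.0]
ft_force: [0.1, -0.6, 0.2]
grip_width: 0.344
[318.76625296 158.71778836]
```

View pics/w10.png

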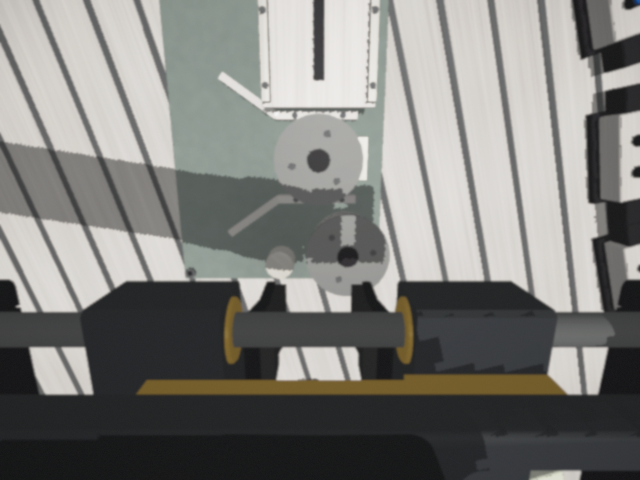

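View pics/w10o.png

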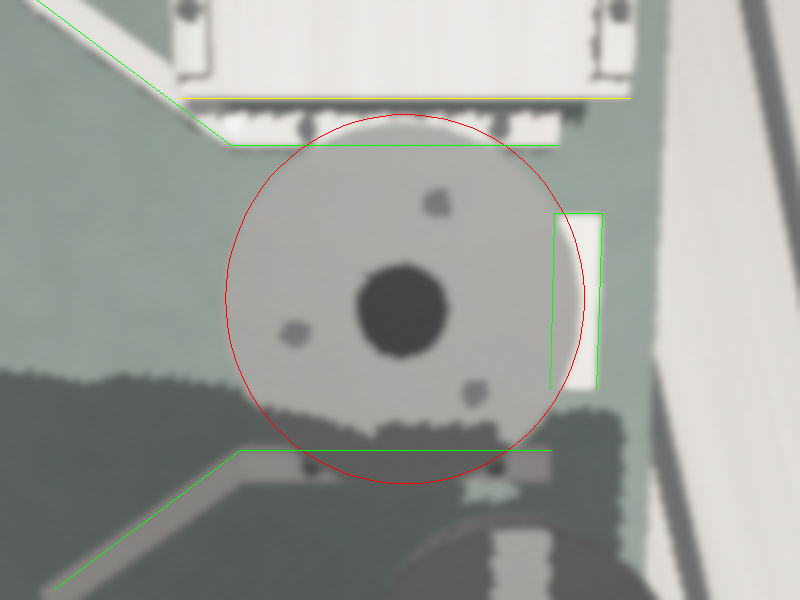

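Run:
```python
import cv2,numpy as np
from h import *
from bench import ctrl
p=np.load("seat.npy"); cs=ctrl.camera_info("scene"); cd=ctrl.camera_info("side")
for n,c in(("scene",cs),("side",cd)):
    q=proj(c,seat2w(p,[(0,0,20),(10,0,20),(0,10,20),(38,0,15)])); print(n,q[0].round(1),"10mm x:",(q[1]-q[0]).round(1),"10mm y:",(q[2]-q[0]).round(1))
f=lambda n,o:cv2.resize(cv2.imread(f"pics/{n}.png")[o[1]:o[1]+50,o[0]:o[0]+66],None,fx=6,fy=6,interpolation=cv2.INTER_CUBIC)
a=np.hstack([f("s6",(272,258)),f("s10",(272,258))]); b=np.hstack([f("d6",(305,240)),f("d10",(305,240))])
im=np.vstack([a,b]); im=np.clip((im/255.)**.6*255,0,255).astype(np.uint8)
cv2.imwrite("pics/cmp.png",im)
```

```text
scene [300.9 287.9] 10mm x: [3.3 3. ] 10mm y: [ 3.4 -3. ]
side [333.  271.1] 10mm x: [ 3.8 -0.6] 10mm y: [-1.2 -2.2]
```

View pics/cmp.png

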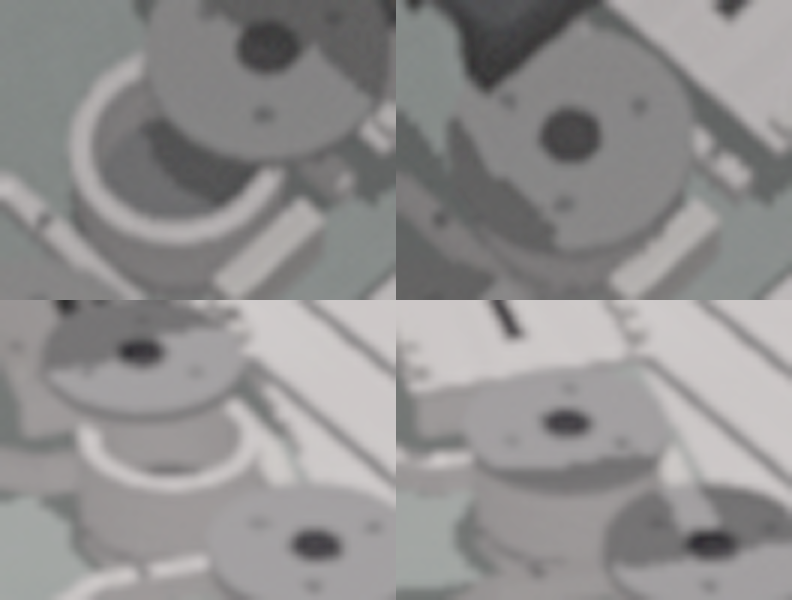

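The side view before and after seating shows the housing's left edge at the same column (77 in the zoomed crop, about 2.3 px per mm), so it hasn't backed off. The gripper is clear of everything, so I'm handing in.

Run:
```python
from bench import ctrl
print(ctrl.close_job(), ctrl.get_state()["time"])
```

```text
the job is handed in; nothing more can be done
the job is handed in; nothing more can be done
```

I handed the job in at about 26.6 s of the 53 s allowed. The housing is home against the back stop, and the cap is on it, flush and level as far as I could measure.

**Housing:** I put the closed fingers into its mouth and pushed it along the plate between the guides. At the stop the force rose to about 10 N with almost no further movement. A wrist picture afterwards matched the at-home position to about 0.6 mm.

**Cap:** I slid it along the bed with both fingers behind it until the spigot dropped in and the side force rose to 3.6 N. I then touched its top lightly, 5.6 N on the trailing side and 9.4 N on the leading side. Contact came at TCP z = 0.0875 both times, against about 0.0878 expected for a flush cap.

**Last checks:**
- **Cap position:** the last wrist picture put the cap about 0.6 mm off in x and 2 mm off in y. That is within the play of the parts.
- **Housing after capping:** the cap hides the rim, so I compared side pictures from before and after. They show no shift in x, but only to about 1 mm. I did not re-check it by force, as pushing at cap height could have tipped the part.
- **Other things:** the finished part and the slug look unmoved in the last wrist picture. I did not measure them, nor the switches, driver and bottle.

**A slip of mine:** after the housing push, one row commanded 2 cm downward while the fingers were in the mouth, then came straight back up. I did not record the force in that 0.1 s. It read zero right afterwards, and the next picture showed the housing still home.

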